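# Show a repaired card to the inspection camera

## Task

The tool pot has been left on the base plate of the inspection camera's stand, in the way: lift it off by its handle and set it down upright on the blue mat. Then take the card with the connector along its top edge out of the rack, gripping it by that connector, and hold it up in front of the camera: component side square to the lens, connector upward, the middle of the board on the lens axis and 100 mm from the glass. Finish while holding the card still there, and leave the camera's aim and everything else on the bench as they are.

Things in the scene. Friction and masses are not known exactly. Their poses are not given: they have to be found in the camera images.
- lens (a point): Centre of the inspection camera's front glass. The camera is an aluminium barrel 38 mm across, 100 mm long, with a black LED ring 54 mm across at its front, held in a 60 mm wide fork on the stand's pillar by a stiff tilt pivot 70 mm behind the glass. It looks along this point's own -x axis, to the robot's side and downward; y is level, z is up in its picture. Glass about 0.25 m above the table
- stand: The camera stand, fixed: grey base plate 300 (x) x 170 (y) x 12 mm lying on the mat, with a steel pillar 22 mm across, 350 mm high, 125 mm from the plate's middle along own +x. Origin at the middle of the plate's underside; the camera looks to the -x side, over the front of the plate
- camera_tilt (a joint): Tilt of the camera in its fork, rad: 0 looks level, positive looks downward. Not to be changed
- pot_centre (a point): Middle of the tool pot, on its axis, 42.5 mm above its underside: steel pot 72 mm across, 85 mm high, about 0.26 kg, with three tools standing in it that lean to its own +x side, up to 150 mm above its underside and 50 mm from the axis. z axis up, handle on its own -x side
- pot_handle (a point): Grasp point on the pot's handle, a black square loop of flat strap 12 mm wide (along the pot's y) in the pot's x-z plane: upright bar 72 mm from the pot's axis, top bar 7 mm thick with its top 75 mm above the pot's underside. This point is 68 mm from the axis (own -x), 62 mm above the underside, just under the top bar; pinch from above with a finger on each side along y
- pot: The whole tool pot with its tools, origin at the centre of its underside, axes as pot_centre
- rack: Slotted black plastic card rack, fixed, 150 (x) x 82 (y) x 44 mm, origin at the middle of its underside. Cards stand upright across it in three slots (4 mm wide, 28 mm deep, floor 10 mm above the rack's underside) at x = -45, 0 and 45 mm
- card_centre (a point): Middle of the board of the wanted card: a green board 60 mm wide (y), 60 mm high (z) and 2 mm thick (x), standing in the rack. x axis points out of its component side (chips, two small round capacitors), z axis up toward the connector. About 40 g
- card_connector (a point): Middle of the wanted card's black box connector along its top edge: 10 mm thick (x), 46 mm wide (y), 12 mm high (z), 36 mm above the middle of the board, with the same axes; 72 mm is the card's total height
- card: The wanted card as a whole, origin at the middle of its lower edge, axes as card_centre
- low_card_a: Another card in the rack, 60 mm wide, only 36 mm high, no connector; leave it
- low_card_b: Another low card in the rack, 60 x 36 mm, no connector; leave it
- mat: The blue bench mat, 560 (x) x 960 (y) mm, 4 mm thick, origin at the middle of its underside, on the table; stand, rack and loose things are on it
- spool: Solder wire spool lying flat, 60 mm across, 26 mm high; leave it
- driver: Screwdriver lying on the mat, 150 mm long along its x axis; leave it
- flux_bottle: Small white bottle, 38 mm across, 95 mm high; leave it
- tip_cleaner: Black cup with brass wool, 80 mm across, 68 mm high; leave it
- open_case: Opened grey device shell, 85 x 125 x 20 mm; leave it
- tweezers: Steel tweezers lying on the mat, 116 mm long; leave them
Things that resemble listed ones, but are neither listed nor needed, are in the scene too. What is shaped like the rack but pink is not meant. Of the things that look like the card, the smaller one is meant.

How it is judged:
On the way, in this order (a step that is already met when the one before it is completed fails the run):
1. the tool pot is lifted off the stand's base plate by its handle (contact force between pot and stand below 0.02 N and height (world z) of pot_centre above 0.066 m and contact force between pot and the fingers above 0.5 N and distance between the grasp point and pot_handle below 0.035 m), for 0.1 s.
2. the pot stands upright on the mat, let go (contact force between pot and mat above 0.5 N and contact force between pot and the fingers below 0.05 N and contact force between pot and stand below 0.05 N and height (world z) of pot_centre below 0.051 m and angle between pot_centre's own z axis and vertical below 0.12 rad), for 0.3 s.
3. the card is drawn up out of the rack by its connector (height (world z) of card_centre above 0.09 m and contact force between card and rack below 0.02 N and contact force between card and the fingers above 0.5 N), for 0.1 s.
At the end, for the whole second after the job is handed in: Card held still by its connector (within 30 mm of its middle), touching only the fingers; board middle 100 +/- 15 mm from the glass, within 15 mm of the lens axis, component side square to the lens within 0.2 rad, connector up. Pot at rest on the mat, upright within 0.12 rad, let go (all of step 2 and contact force between card and the fingers above 1 N and distance between the grasp point and card_connector below 0.03 m and x of card_centre in the frame of lens between -0.115 and -0.085 m and y of card_centre in the frame of lens between -0.015 and 0.015 m and z of card_centre in the frame of lens between -0.015 and 0.015 m and angle between the x axis of card_centre and the x axis of lens, either way round below 0.2 rad and angle between the z axis of card_centre and the z axis of lens, either way round below 0.2 rad and x of lens in the frame of card_centre above 0.05 m and z of card_connector in the frame of lens above 0.015 m and height (world z) of card_centre above 0.14 m and linear speed of each of card, pot below 0.02 m/s and contact force between card and stand below 0.02 N and contact force between card and rack below 0.02 N and contact force between card and pot below 0.02 N); the arm keeps its last pose, push and grip.
It fails at once if the pot is tipped beyond 35 degrees (angle between pot_centre's own z axis and vertical above 0.61 rad).
It fails at once if the camera's aim is knocked by more than 8 mm at the lens (distance of lens from where it was at the start of the episode above 0.008 m).
It fails at once if something else on the bench is shifted by more than 30 mm (distance of any of low_card_a, low_card_b, spool, driver, flux_bottle, tip_cleaner, open_case, tweezers from where it was at the start of the episode above 0.03 m).
It also fails if it takes over 56 s, if anything falls off the work surface, if the arm or the gripper's body presses on something with over 40 N, if the wrist force passes 120 N, or if a joint passes its speed limit or range.

## Robot

A 7-joint arm with a two-finger parallel gripper is mounted at the origin on the work surface. World frame = base frame: x ahead of the robot, y to its left, z up, the work surface at z = 0. Lengths are in m, angles in rad, forces in N, time in s.
With the tool pointing down it reaches from about 0.4 to 0.925 m from the base axis. Payload 5.6 kg.
Tool frame: the origin (TCP) lies at the very end of the fingers, on their centre line; the grasp point (between the pads) lies bot.pinch_z behind it (bot.pinch_z is the distance from the TCP to the grasp point, in m); x points along the fingers, y is the direction in which the jaws open and shut, and the axes are right-handed (so a half turn about x gives the same grasp; the last joint's range is limited). The gripper opens to 85 mm and grips with 20 to 120 N. Pads are 22 mm wide; open, the fingers measure 114 mm over their backs; the gripper's body (76 mm by 85 mm) begins 54 mm behind the grasp point. The pads swing forward as they close: fully open they stand 13 mm farther back than shut.
Start: joints at [1.273, 0.468, -0.012, 1.603, 0.006, 1.071, -0.056], TCP at [0.164, -0.629, 0.231] pointing down, gripper open.
Joint ranges: [-2.53, 2.53], [-0.31, 2.02], [-1.57, 1.55], [0.28, 2.44], [-1.29, 4.43], [0.15, 1.84], [-2.92, 2.92]. Speed limits (rad/s): [2.57, 2.57, 3.14, 3.14, 3.14, 3.14, 3.14].

## Interface

Orientations are given as a rotation vector (axis times angle).
In Python, from plant import get_obs, read_camera, camera_info, bot gives the robot as it stands. The module is installed in compiled form; this text tells all that it offers.
- The arm moves only by the shell command python3 -m handwheel 'ROWS' [OPENING] [FORCE]. ROWS is JSON, a list of rows, each a list of 4 numbers: the shift along the tool's x, y, z in m, then the turn about the tool's x in rad. In form: [[x, y, z, roll], ...]. A call has 1 to 8 rows; each row shifts and turns the commanded pose from where the row before left it, along the tool's axes as they then stand; what a row does not reach is not made up. A row lasts 1/8 s, in which the tool goes at most 62.5 mm and 10.7 degrees, less where a joint would pass 70% of its speed; a pose out of reach is approached as far as the arm can. A call with a gripper value outside its range is refused whole. OPENING is the closure, from 0 (fully open) to 1 (shut), set as the call begins (- or left out, the last holds). The fingers move at their own pace and stop on an object; FORCE is the grip in N (left out, the last holds). Time passes only in rows, so rows that do not move let the fingers close. It gives the time, the measured TCP pose, the force and the opening at its end, in the units of the state.
- get_obs(): the state, without advancing time (a new reading comes with each control period).
- read_camera(name): name is "side" or "top"; returns the picture (400x640x3 uint8, red, green, blue); there is no depth.
- camera_info(name): a dict with "fov_y" (degrees; the focal length in pixels is half the picture's height over the tangent of half this angle, whatever the lens; pixels are square), "cx", "cy" (the principal point, pixels), "R" (3x3) and "t" (3): a world point X has camera coordinates R X + t. Camera axes: x right, y down, z forward; pixel columns grow to the right and rows downward; lengths in m; the calibration is good to about 2 mm. A picture is of the moment at which its call begins. camera_info takes no time and is no camera call.
- bot.finish_job(): hands the job in, once; it reports no verdict.
The state is a dict: "clock": time; "qpos": joint angles; "joint_velocities": joint speeds; "effort": joint torques, N m; "ee_pos": TCP position; "ee_rot": TCP orientation; "ft_force": force on the tool from outside, world axes, zero at the start; "moment": the same for the moment, N m; "width": finger opening in m.
Only numpy, scipy, OpenCV 4.12 (cv2) and the standard library are available. Lean on these libraries where they do the work, as an engineer would, in place of code of your own. Each camera call takes 0.05 s, during which the arm holds its last target.

## Working session

There is one attempt and no reset: what is moved stays moved. The work goes in short steps, Python scripts to look and compute and a shell command to move; the robot and the scene stay as the last step left them, time stands still between calls to the robot, and variables do not carry over. Pictures are saved under pics/ and viewed, and the job is handed in when it is done.

```bash
mkdir -p pics; python3 - <<'E'
from plant import get_obs, read_camera, camera_info, bot
import cv2
for n in("side","top"):
    im=read_camera(n); cv2.imwrite(f"pics/{n}0.png",im[:,:,::-1]); print(n,camera_info(n))
o=get_obs(); print(o['clock'],o['ee_pos'],o['ee_rot'],o['width'],bot.pinch_z)
E
```

```text
side {'fov_y': 52.640091445441456, 'cx': 319.80867152673505, 'cy': 202.10542050358458, 'R': array([[ 0.38255684, -0.92382759, -0.01388686],
       [-0.55370664, -0.21720593, -0.80388466],
       [ 0.73963452,  0.31522083, -0.59462309]]), 't': array([-0.31307898,  0.35500244,  1.25795429])}
top {'fov_y': 52.95227210440005, 'cx': 319.9011085982793, 'cy': 201.27719699990345, 'R': array([[ 9.05911955e-03, -9.99958849e-01, -4.83062011e-04],
       [-9.75396914e-01, -8.73018612e-03, -2.20283098e-01],
       [ 2.20269816e-01,  2.46674811e-03, -9.75435863e-01]]), 't': array([-0.1506675 ,  0.48102362,  1.56119791])}
0.1 [ 0.16365958 -0.62853858  0.23042275] [ 2.08605955  0.26886195 -2.08670997] 0.08567667496090642 0.0187
```

View pics/side0.png

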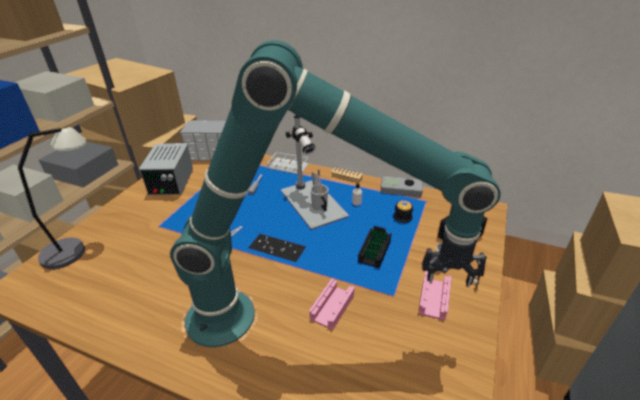

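View pics/top0.png

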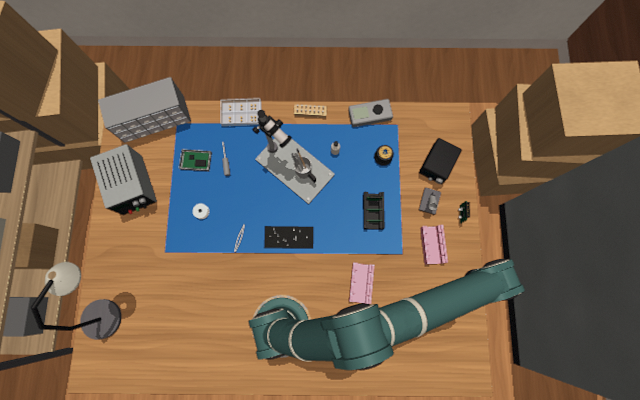

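```bash
python3 - <<'E'
import cv2
t=cv2.imread("pics/top0.png"); s=cv2.imread("pics/side0.png")
def crop(im,x,y,w,h,f,n): cv2.imwrite("pics/"+n,cv2.resize(im[y:y+h,x:x+w],None,fx=f,fy=f,interpolation=cv2.INTER_CUBIC))
crop(t,245,100,100,110,5,"t_stand.png")
crop(t,345,180,130,90,6,"t_rack.png")
crop(s,270,105,110,130,4.5,"s_stand.png")
crop(s,340,190,80,90,6,"s_rack.png")
E
```

```text
(no output)
```

View pics/t_stand.png

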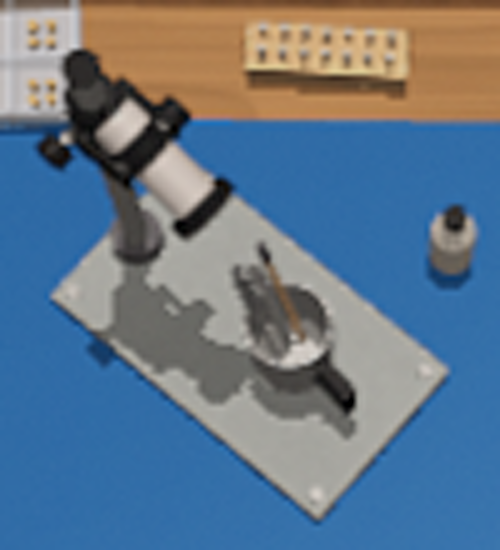

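View pics/t_rack.png

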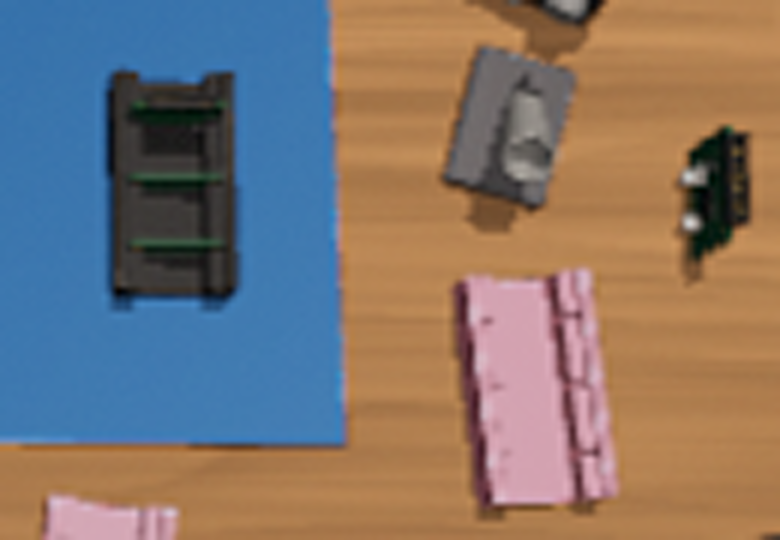

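View pics/s_stand.png

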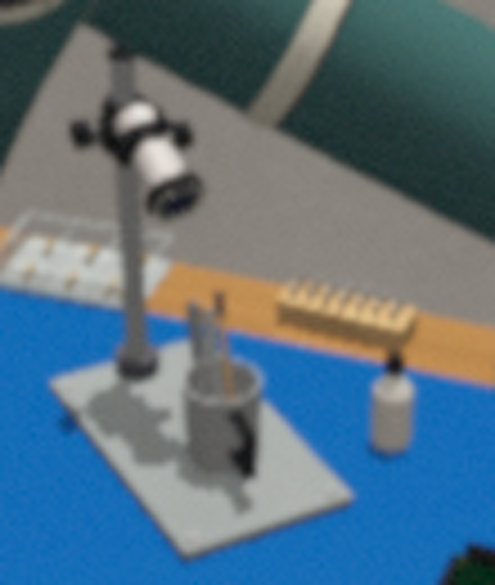

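View pics/s_rack.png

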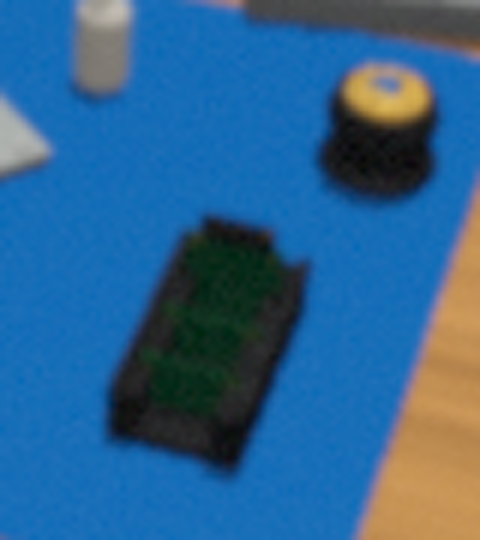

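```bash
cat > h.py <<'E'
import numpy as np, cv2
from plant import get_obs, read_camera, camera_info, bot
from scipy.spatial.transform import Rotation as Ro
def ray(n,p):
    c=camera_info(n); f=200/np.tan(np.radians(c['fov_y']/2)); R=c['R']
    d=R.T@np.array([(p[0]-c['cx'])/f,(p[1]-c['cy'])/f,1]); return -R.T@c['t'], d/np.linalg.norm(d)
def onz(n,p,z):
    o,d=ray(n,p); return o+d*(z-o[2])/d[2]
def tri(pt,ps):
    o1,d1=ray('top',pt); o2,d2=ray('side',ps)
    A=np.stack([d1,-d2],1); s=np.linalg.lstsq(A,o2-o1,rcond=None)[0]
    a=o1+d1*s[0]; b=o2+d2*s[1]; return (a+b)/2, np.linalg.norm(a-b)
def proj(n,X):
    c=camera_info(n); f=200/np.tan(np.radians(c['fov_y']/2)); q=c['R']@np.array(X)+c['t']
    return np.array([c['cx']+f*q[0]/q[2],c['cy']+f*q[1]/q[2]])
def un(u,f,x,y): return np.array([(u[0]+.5)/f-.5+x,(u[1]+.5)/f-.5+y])
E
python3 - <<'E'
from h import *
np.set_printoptions(precision=4,suppress=True)
print(Ro.from_rotvec(get_obs()['ee_rot']).as_matrix())
T=lambda *u: un(u,5,245,100); S=lambda *u: un(u,4.5,270,105)
print("cams",ray('top',(320,200))[0],ray('side',(320,200))[0])
c=[onz('top',T(*p),.016) for p in [(48,297),(448,370),(320,520)]]
print("plate",c, np.linalg.norm(c[2]-c[0]),np.linalg.norm(c[2]-c[1]))
c2=[onz('side',S(*p),.016) for p in [(48,383),(354,492),(187,551)]]
print("plate side",c2,np.linalg.norm(c2[2]-c2[0]),np.linalg.norm(c2[2]-c2[1]))
for nm,a,b in [("ring",(204,207),(175,197)),("rear of barrel",(115,125),(135,118)),("pillar top",(80,65),(122,50)),("knob L",(55,152),(82,133)),("knob R",(172,112),(183,133)),("flux cap",(456,215),(394,362))]:
    print(nm,*tri(T(*a),S(*b)))
# pillar base, pot
print("pillar base",onz('top',T(140,245),.016),onz('side',S(137,368),.016))
print("pot rim",onz('top',T(290,328),.101),onz('side',S(225,382),.101))
print("handle top",onz('top',T(343,392),.091), onz('side',S(243,418),.091))
E
```

```text
[[-0.0005  0.252  -0.9677]
 [ 0.0015 -0.9677 -0.252 ]
 [-1.     -0.0016  0.0001]]
cams [ 0.1267 -0.1503  1.6287] [-0.6141 -0.6087  1.029 ]
plate [array([0.6712, 0.1325, 0.016 ]), array([ 0.6101, -0.205 ,  0.016 ]), array([ 0.4806, -0.0999,  0.016 ])] 0.3005147562891778 0.1667154926577833
plate side [array([0.6672, 0.1257, 0.016 ]), array([ 0.6137, -0.2097,  0.016 ]), array([ 0.4829, -0.1028,  0.016 ])] 0.29349613085624787 0.16893639698310126
ring [ 0.6607 -0.0202  0.2545] 0.0015545188184264984
rear of barrel [0.7056 0.0389 0.2987] 0.005211395875415425
pillar top [0.726  0.0576 0.3519] 0.003719317447506094
knob L [0.691  0.0842 0.2828] 0.0034384680536311274
knob R [0.723  0.0006 0.2826] 0.005299815860690919
flux cap [ 0.7191 -0.2091  0.0903] 0.0007366935596030196
pillar base [0.7182 0.0565 0.016 ] [0.7226 0.0553 0.016 ]
pot rim [ 0.6183 -0.0762  0.101 ] [ 0.6189 -0.0833  0.101 ]
handle top [ 0.5686 -0.1189  0.091 ] [ 0.5866 -0.1137  0.091 ]
```

```bash
python3 - <<'E'
import cv2
t=cv2.imread("pics/top0.png"); s=cv2.imread("pics/side0.png")
def crop(im,x,y,w,h,f): return cv2.resize(im[y:y+h,x:x+w],None,fx=f,fy=f,interpolation=cv2.INTER_CUBIC)
import numpy as np
a=crop(t,250,105,48,48,8);b=crop(s,282,112,48,48,8)
cv2.imwrite("pics/cam.png",np.hstack([a,b]))
a=crop(t,285,145,40,48,10);b=crop(s,305,165,40,48,10)
cv2.imwrite("pics/pot.png",np.hstack([a,b]))
a=crop(t,360,188,30,48,10);b=crop(s,352,220,45,48,10)
cv2.imwrite("pics/rack.png",np.hstack([a,b]))
E
```

```text
(no output)
```

View pics/cam.png

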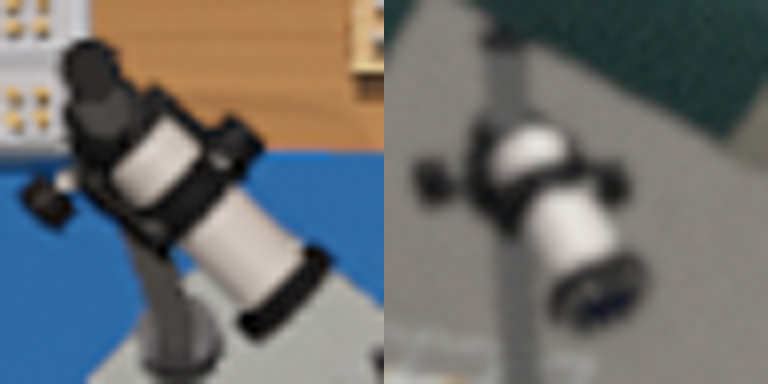

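View pics/pot.png

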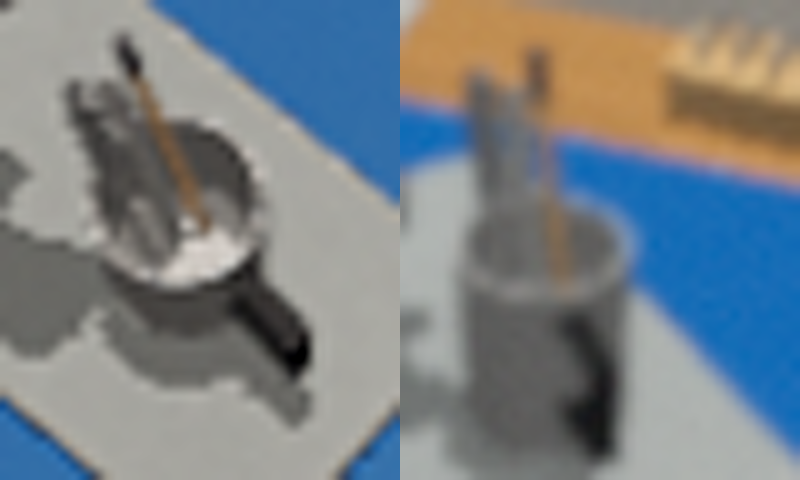

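View pics/rack.png

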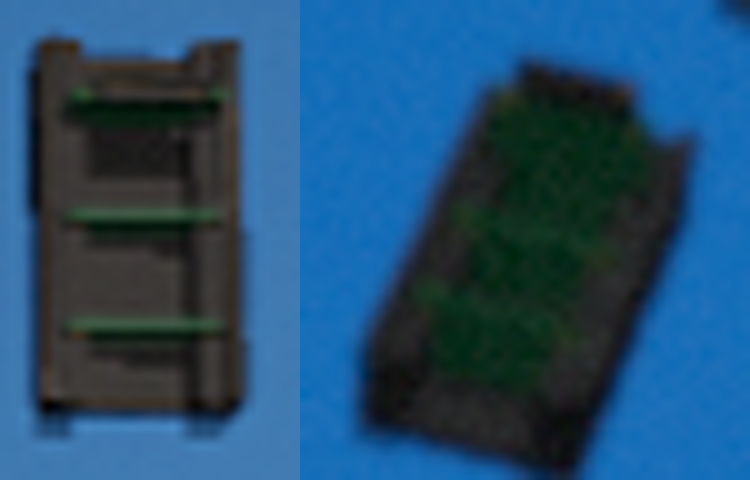

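```bash
python3 - <<'E'
from h import *
np.set_printoptions(precision=4,suppress=True)
T=lambda *u: un(u,8,250,105); S=lambda *u: un((u[0]-384,u[1]),8,282,112)
def plane(n,a,b):
    v=np.cross(ray(n,a)[1],ray(n,b)[1]); return v/np.linalg.norm(v)
for ta,tb,sa,sb in [((140,147),(274,277),(530,150),(600,297)),((140,147),(274,277),(558,200),(580,253)),((140,147),(300,300),(530,150),(606,302)),((145,145),(300,300),(528,155),(606,302))]:
    d=np.cross(plane('top',T(*ta),T(*tb)),plane('side',S(*sa),S(*sb))); d/=np.linalg.norm(d); d*=np.sign(d[0])
    print(d,"yaw",np.degrees(np.arctan2(d[1],d[0])),"tilt",np.arcsin(d[2]))
print("front ring centre",*tri(T(297,300),S(604,300)))
print("knobs",*tri(T(45,203),S(434,182)),*tri(T(238,143),S(610,186)))
print("pillar top",*tri(T(92,60),S(502,35)))
# candidates: project model pts for checking
px=np.array([.7195,.056]); 
yaw=np.radians(50.6)
for t in (.3,.4,.5):
  L=np.array([.660,-.020,.252]); e=np.array([np.cos(yaw)*np.cos(t),np.sin(yaw)*np.cos(t),np.sin(t)]); 
  for k,nm in ((0,'lens'),(.07,'pivot'),(.1,'rear')):
    P=L+k*e; a=(proj('top',P)-[250,105])*8; b=(proj('side',P)-[282,112])*8+[384,0]; print(t,nm,P,a,b)
E
```

```text
[0.4278 0.6252 0.6528] yaw 55.61473231458589 tilt 0.7112367393097434
[0.2714 0.5151 0.813 ] yaw 62.21527665310815 tilt 0.9493636355566666
[0.4539 0.6491 0.6104] yaw 55.03708740796413 tilt 0.6565477412917101
[0.5705 0.687  0.4501] yaw 50.296059461196606 tilt 0.46687813702139214
front ring centre [ 0.6565 -0.0248  0.2546] 0.0010232387209833304
knobs [0.6921 0.0855 0.2814] 0.004465916895069015 [0.7216 0.0007 0.2806] 0.0028047807626903815
pillar top [0.7277 0.058  0.3505] 0.000280309040688293
0.3 lens [ 0.66  -0.02   0.252] [284.7206 290.6201] [593.6748 296.3227]
0.3 pivot [0.7024 0.0317 0.2727] [169.0444 184.2603] [532.4352 203.3626]
0.3 rear [0.7206 0.0538 0.2816] [118.9446 138.1955] [506.9983 164.7501]
0.4 lens [ 0.66  -0.02   0.252] [284.7206 290.6201] [593.6748 296.3227]
0.4 pivot [0.7009 0.0298 0.2793] [171.308  181.6389] [533.9755 193.5039]
0.4 rear [0.7185 0.0512 0.2909] [121.8586 134.1216] [509.0564 150.5865]
0.5 lens [ 0.66  -0.02   0.252] [284.7206 290.6201] [593.6748 296.3227]
0.5 pivot [0.699  0.0275 0.2856] [174.7448 180.1002] [536.1144 184.5869]
0.5 rear [0.7157 0.0478 0.2999] [126.478  131.5946] [511.9632 137.7047]
```

```bash
python3 - <<'E'
from h import *
np.set_printoptions(precision=4,suppress=True)
T=lambda *u: un(u,10,285,145); S=lambda *u: un((u[0]-400,u[1]),10,305,165)
print("rim",*tri(T(181,205),S(548,247)), onz('top',T(181,205),.101))
print("handle outer end top", onz('top',T(292,365),.088), "inner", onz('top',T(250,285),.091))
print("handle side", onz('side',S(590,345),.09))
a=onz('top',T(181,205),.101); b=onz('top',T(297,357),.090); print("dist",np.linalg.norm((b-a)[:2]),np.degrees(np.arctan2(*(a-b)[1::-1])))
T=lambda *u: un(u,10,360,188); S=lambda *u: un((u[0]-300,u[1]),10,352,220)
print("rack top corners",[onz('top',T(*p),.048) for p in [(42,45),(238,45),(40,403),(238,403)]])
print("rack side top corners",[onz('side',S(*p),.048) for p in [(495,92),(690,145),(372,372)]])
print("lowcards", onz('top',T(147,216),.050),onz('top',T(147,325),.050))
print("board top edge",[onz('top',T(*p),.074) for p in [(70,98),(222,98)]])
print("conn top-far edge",[onz('top',T(*p),.086) for p in [(85,60),(200,60)]])
print("conn side",[onz('side',S(*p),.086) for p in [(525,65),(632,90)]], [onz('side',S(*p),.074) for p in [(490,95),(645,140)]])
im=cv2.imread('pics/top0.png')
for nm,p in [('tweez',(240,238)),('tweeztop',(244,225)),('spool',(200,211)),('driver',(228,172)),('board tl',(265,227)),('boardbr',(313,248)),('cand',(250,200)),('cand2',(342,220)),('flux',(335,150)),('mat bl',(166,251)),('mat br',(402,253))]: print(nm,onz('top',p,.01))
E
```

```text
rim [ 0.6207 -0.0786  0.0995] 0.005144084680302637 [ 0.6189 -0.0764  0.101 ]
handle outer end top [ 0.5569 -0.1212  0.088 ] inner [ 0.589  -0.1041  0.091 ]
handle side [ 0.5781 -0.1168  0.09  ]
dist 0.0754943019798648 38.265316863823706
rack top corners [array([ 0.5236, -0.3238,  0.048 ]), array([ 0.5243, -0.4033,  0.048 ]), array([ 0.3769, -0.3208,  0.048 ]), array([ 0.3776, -0.3996,  0.048 ])]
rack side top corners [array([ 0.5215, -0.3309,  0.048 ]), array([ 0.5188, -0.4061,  0.048 ]), array([ 0.3628, -0.3345,  0.048 ])]
lowcards [ 0.4527 -0.3647  0.05  ] [ 0.4084 -0.3638  0.05  ]
board top edge [array([ 0.4954, -0.3318,  0.074 ]), array([ 0.496 , -0.3922,  0.074 ])]
conn top-far edge [array([ 0.5081, -0.3366,  0.086 ]), array([ 0.5085, -0.3821,  0.086 ])]
conn side [array([ 0.496 , -0.3474,  0.086 ]), array([ 0.4966, -0.387 ,  0.086 ])] [array([ 0.4891, -0.3371,  0.074 ]), array([ 0.4855, -0.3958,  0.074 ])]
tweez [0.3369 0.1759 0.01  ]
tweeztop [0.3902 0.1624 0.01  ]
spool [0.4468 0.3463 0.01  ]
driver [0.6149 0.2411 0.01  ]
board tl [0.3828 0.0765 0.01  ]
boardbr [ 0.2991 -0.1202  0.01  ]
cand [0.495  0.1429 0.01  ]
cand2 [ 0.4145 -0.2373  0.01  ]
flux [ 0.7165 -0.2084  0.01  ]
mat bl [0.2817 0.4707 0.01  ]
mat br [ 0.2822 -0.4778  0.01  ]
```

```bash
python3 -m handwheel '[[0,-0.02,-0.026,0],[0,-0.035,-0.046,0],[0,-0.035,-0.046,0],[0,-0.035,-0.046,0],[0,-0.035,-0.046,0],[0,-0.035,-0.046,0],[0,-0.035,-0.046,0],[0,-0.035,-0.046,0]]' 0; python3 -m handwheel '[[0,-0.035,-0.046,0],[0,-0.035,-0.046,0],[0,-0.025,-0.034,0],[0,0,0,-0.14],[0,0,0,-0.14],[0,0,0,-0.13],[0,0,0,0],[0,0,0,0]]'
```

```text
clock: 1.1
ee_pos: [0.4345, -0.2833, 0.2312]
ee_rot: [2.086, 0.267, -2.086]
ft_force: [0.5, -1.2, 0.3]
width: 0.0853
clock: 2.1
ee_pos: [0.5316, -0.1613, 0.2311]
ee_rot: [1.839, 0.633, -1.84]
ft_force: [-0.6, -0.1, 0.5]
width: 0.0856
```

```bash
cat >> h.py <<'E'
np.set_printoptions(precision=4,suppress=True)
def go(tcp):
    o=get_obs(); R=Ro.from_rotvec(o['ee_rot']).as_matrix()
    print("tool-frame shift",R.T@(np.array(tcp)-o['ee_pos']),"y-yaw deg",np.degrees(np.arctan2(R[1,1],R[0,1])),"pos",np.array(o['ee_pos']),"clk",o['clock'])
def snap(tag):
    out=[]
    for n in('top','side'):
        im=read_camera(n)[:,:,::-1]; cv2.imwrite(f'pics/{tag}_{n}.png',im)
def zoom(tag,n,x,y,w,h,f):
    im=cv2.imread(f'pics/{tag}_{n}.png'); return cv2.resize(im[y:y+h,x:x+w],None,fx=f,fy=f,interpolation=cv2.INTER_CUBIC)
E
python3 - <<'E'
from h import *
go([.567,-.1195,.059])
snap('a'); cv2.imwrite('pics/a.png',np.hstack([zoom('a','top',280,135,60,75,6),zoom('a','side',290,140,60,75,6)]))
E
```

```text
tool-frame shift [ 0.1721 -0.0112 -0.0537] y-yaw deg -52.051388521573195 pos [ 0.5316 -0.1613  0.2311] clk 2.1
```

View pics/a.png

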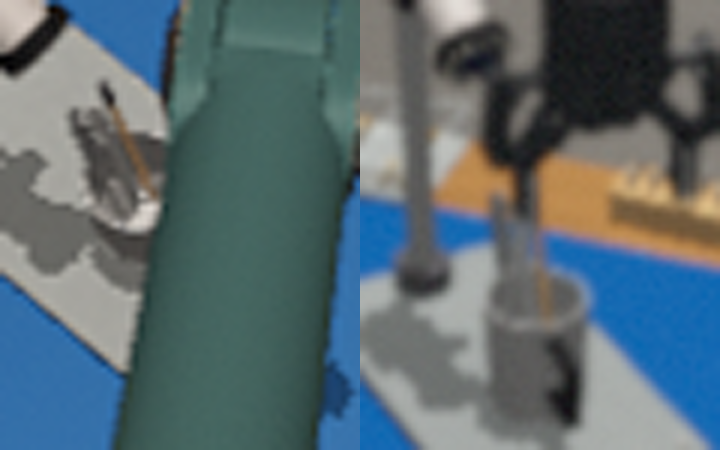

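```bash
python3 -m handwheel '[[0,-0.006,-0.027,0],[0,-0.005,-0.027,0],[0.03,0,0,0],[0.04,0,0,0],[0.03,0,0,0],[0.02,0,0,0],[0,0,0,0]]'; python3 - <<'E'
from h import *
go([.567,-.1195,.059])
snap('b'); cv2.imwrite('pics/b.png',np.hstack([zoom('b','side',280,130,90,80,8)]))
E
```

```text
clock: 3.08
ee_pos: [0.5663, -0.119, 0.1097]
ee_rot: [1.836, 0.636, -1.842]
ft_force: [-0.1, -0.1, 0.3]
width: 0.0851
tool-frame shift [ 0.0507  0.001  -0.0004] y-yaw deg -51.95049941034619 pos [ 0.5663 -0.119   0.1097] clk 3.075
```

View pics/b.png

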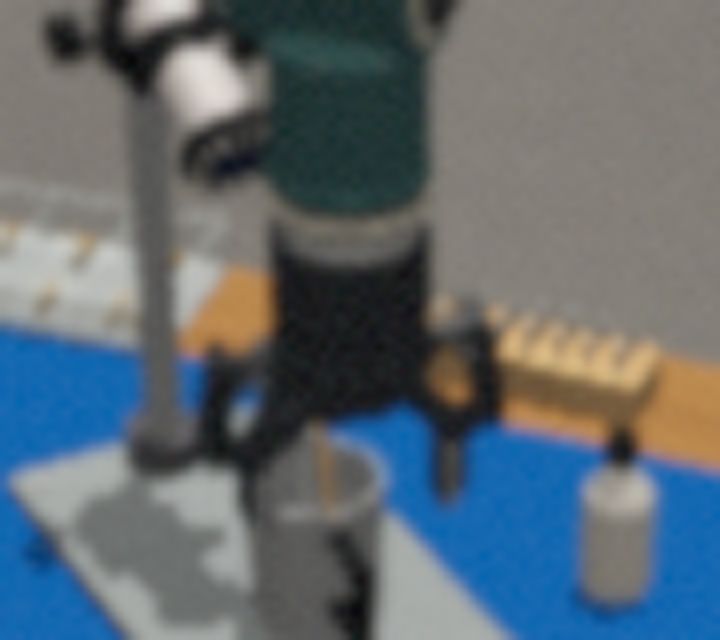

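```bash
python3 - <<'E'
from h import *
for X in [(.566-.026,-.119+.0335,.123),(.566+.026,-.119-.0335,.123),(.566-.026,-.119+.0335,.16),(.62,-.077,.101),(.567,-.119,.091)]:
    print((proj('side',X)-[280,130]+.5)*8)
E
```

```text
[261.7801 530.3592]
[430.4574 501.6639]
[259.8279 466.9715]
[310.2591 476.2834]
[347.9719 568.084 ]
```

```bash
python3 -m handwheel '[[0.02,0,0,0],[0.02,0,0,0],[0.01,0,0,0],[0,0,0,0]]'; python3 -m handwheel '[[0,0,0,0],[0,0,0,0],[0,0,0,0],[0,0,0,0],[0,0,0,0],[0,0,0,0]]' 1 60
```

```text
clock: 3.68
ee_pos: [0.5667, -0.119, 0.0599]
ee_rot: [1.837, 0.636, -1.841]
ft_force: [0.5, 0.5, 1.0]
width: 0.0857
clock: 4.42
ee_pos: [0.5677, -0.1193, 0.0617]
ee_rot: [1.838, 0.634, -1.838]
ft_force: [-0.8, -0.6, 4.9]
width: 0.011
```

```bash
python3 -m handwheel '[[-0.006,0,0,0],[-0.01,0,0,0],[-0.01,0,0,0],[0,0,0,0],[0,0,0,0]]' - 80; python3 - <<'E'
from h import *
go([.55-.068*.788,.13-.068*.616,.087])
snap('c'); cv2.imwrite('pics/c.png',np.hstack([zoom('c','side',280,130,90,90,7)]))
E
```

```text
clock: 5.05
ee_pos: [0.5673, -0.1193, 0.0872]
ee_rot: [1.838, 0.634, -1.838]
ft_force: [0.3, 0.2, -2.3]
width: 0.0102
tool-frame shift [ 0.0002 -0.207  -0.0721] y-yaw deg -51.911982388250856 pos [ 0.5673 -0.1193  0.0872] clk 5.05
```

View pics/c.png

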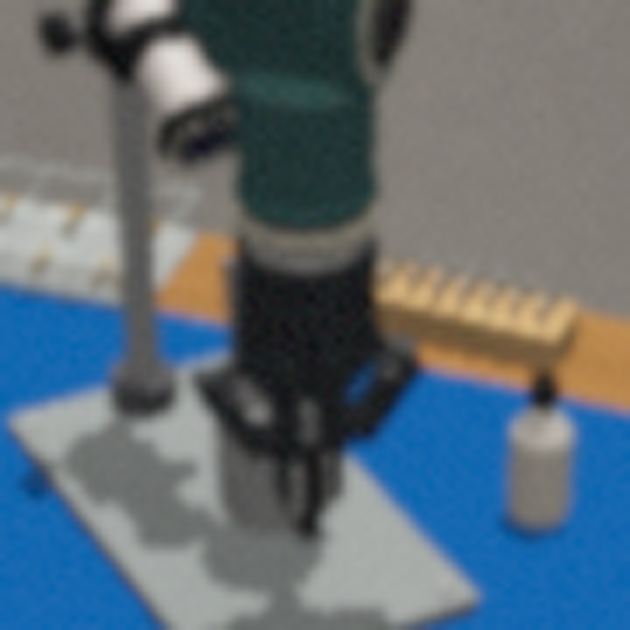

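```bash
python3 -m handwheel '[[0,0,0.02,0],[0,-0.02,0.02,0],[0,-0.036,0,0],[0,-0.036,0,0],[0,-0.036,0,0],[0,-0.036,-0.01,0],[0,-0.036,-0.03,0],[0,-0.036,-0.03,0]]'; python3 -m handwheel '[[0,0,0,0],[0,0,0,0]]';  python3 - <<'E'
from h import *
go([.50-.068*.788,.13-.068*.616,.049])
snap('d'); cv2.imwrite('pics/d.png',np.hstack([zoom('d','top',220,140,100,110,4),zoom('d','side',220,130,100,110,4)]))
E
```

```text
clock: 6.15
ee_pos: [0.4448, 0.0848, 0.0873]
ee_rot: [1.839, 0.632, -1.84]
ft_force: [0.2, -0.2, -2.5]
width: 0.0109
clock: 6.4
ee_pos: [0.4448, 0.0836, 0.087]
ee_rot: [1.837, 0.633, -1.84]
ft_force: [0.3, -0.9, -2.9]
width: 0.0106
tool-frame shift [ 0.038  -0.0026 -0.0041] y-yaw deg -51.95592903721779 pos [0.4448 0.0836 0.087 ] clk 6.4
```

View pics/d.png

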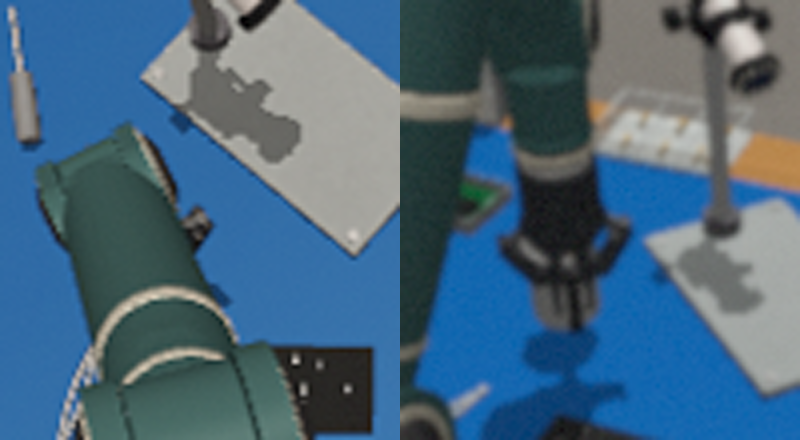

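```bash
python3 -m handwheel '[[0.012,0,0,0],[0.012,0,0,0],[0.008,0,0,0],[0.003,0,0,0],[0,0,0,0]]'; python3 -m handwheel '[[0.002,0,0,0],[0,0,0,0]]'
```

```text
clock: 7.12
ee_pos: [0.4454, 0.0851, 0.052]
ee_rot: [1.838, 0.635, -1.839]
ft_force: [0.6, -0.4, -2.4]
width: 0.0106
clock: 7.38
ee_pos: [0.4456, 0.085, 0.0504]
ee_rot: [1.838, 0.634, -1.838]
ft_force: [-0.1, 0.8, -1.5]
width: 0.0108
```

```bash
python3 -m handwheel '[[0.0015,0,0,0],[0,0,0,0]]'; python3 -m handwheel '[[0,0,0,0],[0,0,0,0],[0,0,0,0],[0,0,0,0],[0,0,0,0],[0,0,0,0],[0,0,0,0],[0,0,0,0]]' 0
```

```text
clock: 7.62
ee_pos: [0.4456, 0.0849, 0.0496]
ee_rot: [1.838, 0.634, -1.838]
ft_force: [-4.6, -0.9, 7.9]
width: 0.0103
clock: 8.62
ee_pos: [0.4455, 0.085, 0.0488]
ee_rot: [1.838, 0.635, -1.838]
ft_force: [-0.3, -1.5, 0.4]
width: 0.0855
```

```bash
python3 -m handwheel '[[-0.03,0,0,0],[-0.05,0,0,0],[-0.05,0,0,0],[-0.05,0,0,0],[0,0,0,0.166],[0,0,0,0.166],[0,0,0,0.166],[0,0,0,0.165]]'; python3 -m handwheel '[[0,0.05,-0.006,0],[0,0.06,-0.006,0],[0,0.06,-0.006,0],[0,0.06,-0.006,0],[0,0.06,-0.006,0],[0,0.06,-0.006,0],[0,0.05,-0.006,0],[0,0,0,0]]'; python3 - <<'E'
from h import *
go([.499,-.362,.0615])
snap('e'); cv2.imwrite('pics/e.png',np.hstack([zoom('e','top',230,140,100,110,4),zoom('e','side',230,130,100,110,4)]))
cv2.imwrite('pics/e2.png',np.hstack([zoom('e','side',350,170,70,90,6),zoom('e','top',345,180,60,90,6)]))
E
```

```text
clock: 9.62
ee_pos: [0.4453, 0.085, 0.2288]
ee_rot: [-2.22, 0.004, 2.22]
ft_force: [-0.1, -0.0, -0.3]
width: 0.0853
clock: 10.62
ee_pos: [0.487, -0.3196, 0.2281]
ee_rot: [-2.219, 0.008, 2.221]
ft_force: [-0.2, 1.5, -0.7]
width: 0.0854
tool-frame shift [ 0.1667  0.0421 -0.0124] y-yaw deg -90.30246647958776 pos [ 0.487  -0.3196  0.2281] clk 10.625
```

View pics/e.png

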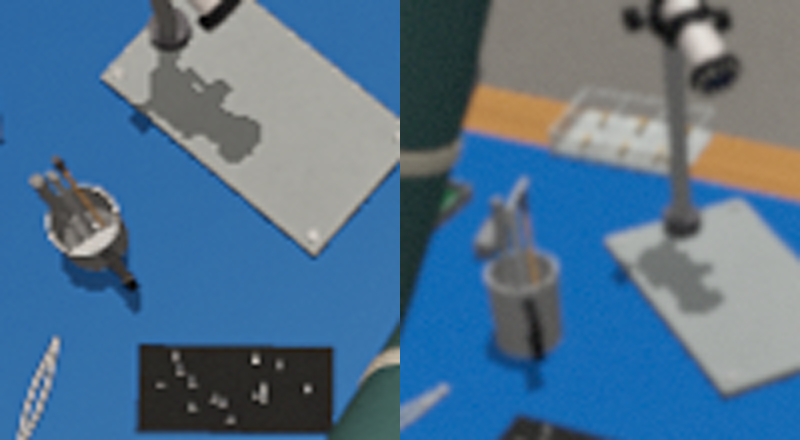

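View pics/e2.png

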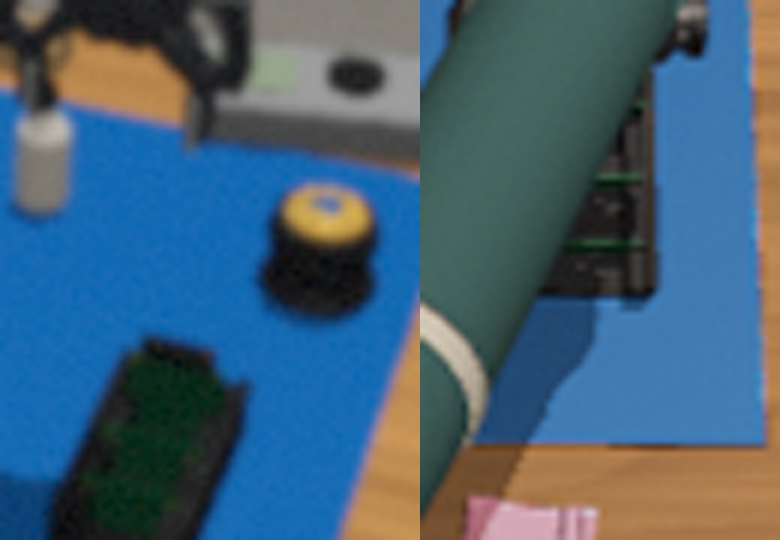

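```bash
python3 -m handwheel '[[0,0.021,-0.006,0],[0,0.021,-0.005,0],[0.03,0,0,0],[0.04,0,0,0],[0.03,0,0,0],[0,0,0,0]]'; python3 - <<'E'
from h import *
go([.498,-.3615,.0613])
snap('f'); cv2.imwrite('pics/f.png',np.hstack([zoom('f','side',350,170,70,90,6),zoom('f','top',345,180,60,90,6)]))
E
```

```text
clock: 11.48
ee_pos: [0.4983, -0.3539, 0.1266]
ee_rot: [2.216, 0.009, -2.226]
ft_force: [-0.3, -0.6, 0.4]
width: 0.0852
tool-frame shift [0.0653 0.0078 0.    ] y-yaw deg -89.75312468025393 pos [ 0.4983 -0.3539  0.1266] clk 11.475
```

View pics/f.png

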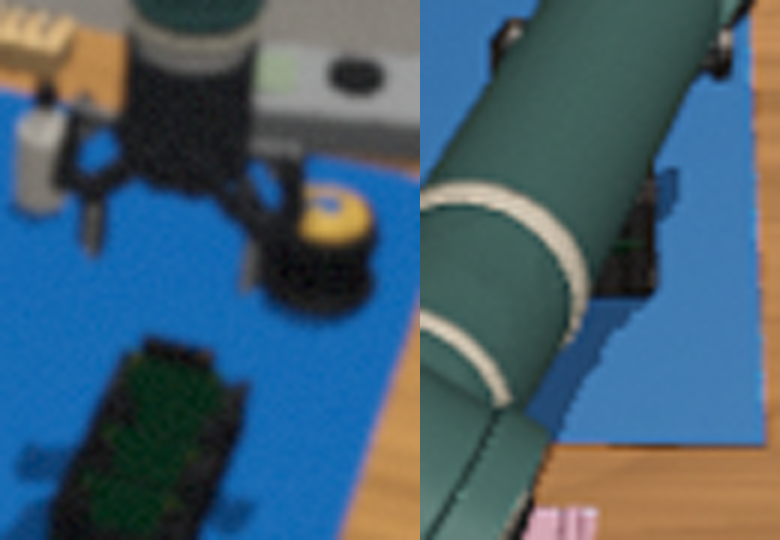

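```bash
python3 -m handwheel '[[0.02,0.008,0,0],[0.025,0,0,0],[0.015,0,0,0],[0.006,0,0,0],[0,0,0,0]]'; python3 -m handwheel '[[0,0,0,0],[0,0,0,0],[0,0,0,0],[0,0,0,0],[0,0,0,0],[0,0,0,0]]' 1 25;python3 - <<'E'
from h import *
go([.498,-.3615,.0613])
snap('g'); cv2.imwrite('pics/g.png',np.hstack([zoom('g','side',350,190,70,90,6),zoom('g','top',345,180,60,90,6)]))
E
```

```text
clock: 12.2
ee_pos: [0.4994, -0.3649, 0.0627]
ee_rot: [2.221, 0.002, -2.221]
ft_force: [-0.9, -0.1, -0.4]
width: 0.0856
clock: 12.95
ee_pos: [0.5004, -0.3653, 0.0642]
ee_rot: [2.222, 0.001, -2.217]
ft_force: [-0.4, 1.3, 6.4]
width: 0.0563
tool-frame shift [ 0.0029 -0.0038  0.0024] y-yaw deg -89.88699409315748 pos [ 0.5004 -0.3653  0.0642] clk 12.95
```

View pics/g.png

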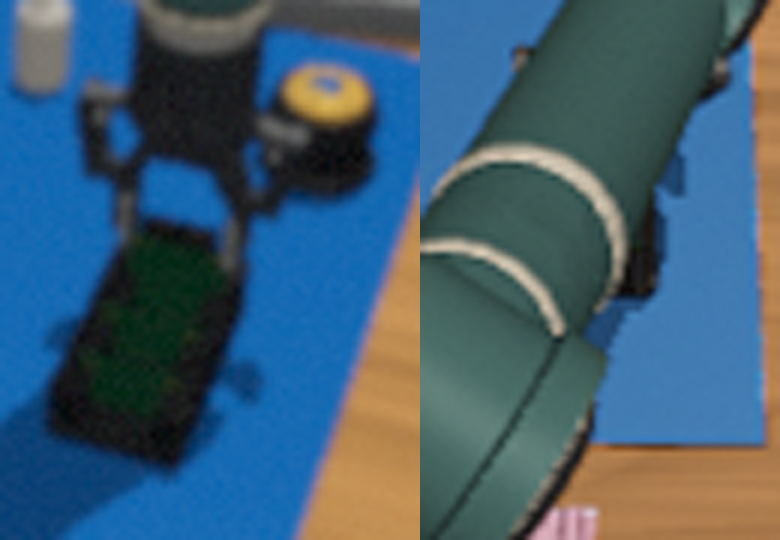

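```bash
python3 -m handwheel '[[0,0,0,0],[0,0,0,0],[-0.008,-0.003,0.001,0],[0,0,0,0]]' 0.1; python3 -m handwheel '[[0,0,0,0],[0,0,0,0],[0,0,0,0],[0,0,0,0],[0,0,0,0],[0,0,0,0]]' 1 25;python3 - <<'E'
from h import *
go([.498,-.3615,.0613])
snap('i'); cv2.imwrite('pics/i.png',np.hstack([zoom('i','side',350,190,70,90,6),zoom('i','top',345,180,60,90,6)]))
E
```

```text
clock: 13.55
ee_pos: [0.4987, -0.3618, 0.0715]
ee_rot: [2.221, 0.002, -2.219]
ft_force: [-0.3, -0.3, 0.1]
width: 0.0767
clock: 14.3
ee_pos: [0.4989, -0.3636, 0.0718]
ee_rot: [2.222, -0.002, -2.217]
ft_force: [-0.6, -2.5, 5.4]
width: 0.0448
tool-frame shift [ 0.0105 -0.0021  0.001 ] y-yaw deg -89.93791721846137 pos [ 0.4989 -0.3636  0.0718] clk 14.3
```

View pics/i.png

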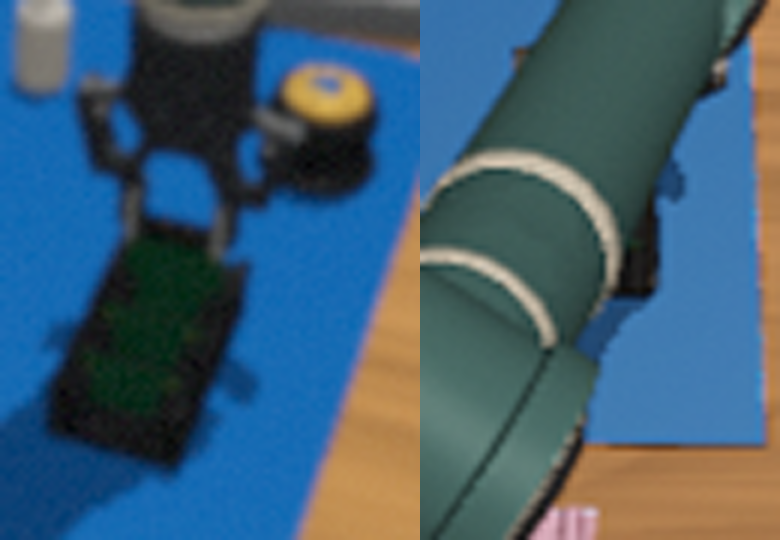

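```bash
python3 -m handwheel '[[-0.005,0,0,0],[-0.008,0,0,0],[-0.007,0,0,0],[0,0,0,0]]' - 30;python3 - <<'E'
from h import *
go([.498,-.3615,.0613])
snap('j'); cv2.imwrite('pics/j.png',np.hstack([zoom('j','side',350,190,70,90,6),zoom('j','top',345,180,60,90,6)]))
E
```

```text
clock: 14.9
ee_pos: [0.4987, -0.362, 0.0915]
ee_rot: [2.221, 0.001, -2.219]
ft_force: [-0.3, -0.6, -0.6]
width: 0.045
tool-frame shift [ 0.0302 -0.0005  0.0007] y-yaw deg -89.89289272935353 pos [ 0.4987 -0.362   0.0915] clk 14.9
```

View pics/j.png

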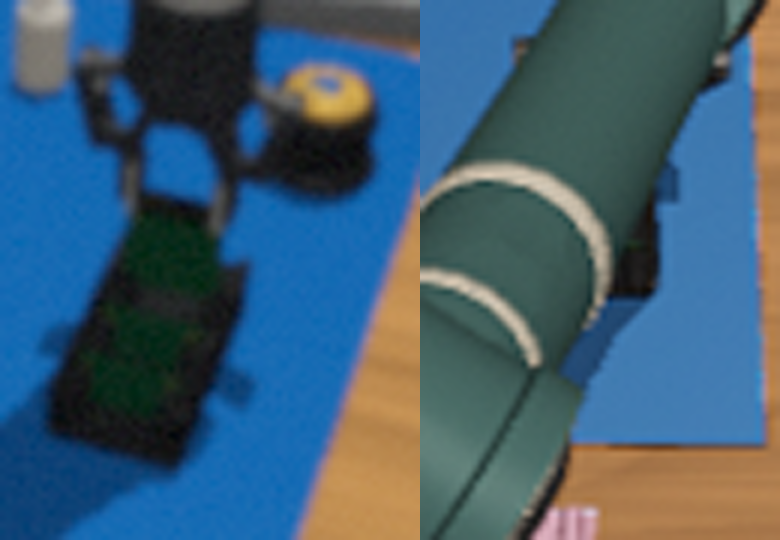

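```bash
python3 -m handwheel '[[0,0,0.005,0],[0,0,0.005,0],[0,0,0.005,0],[0,0,0.005,0],[0,0,0,0]]';python3 - <<'E'
from h import *
go([.498,-.3615,.0613])
snap('k'); cv2.imwrite('pics/k.png',np.hstack([zoom('k','side',350,190,70,90,6),zoom('k','top',345,180,60,90,6)]))
E
```

```text
clock: 15.62
ee_pos: [0.4779, -0.3619, 0.091]
ee_rot: [2.221, 0.002, -2.221]
ft_force: [2.8, -0.1, -0.4]
width: 0.0452
tool-frame shift [ 0.0296 -0.0004 -0.0201] y-yaw deg -89.9254015676732 pos [ 0.4779 -0.3619  0.091 ] clk 15.625
```

View pics/k.png

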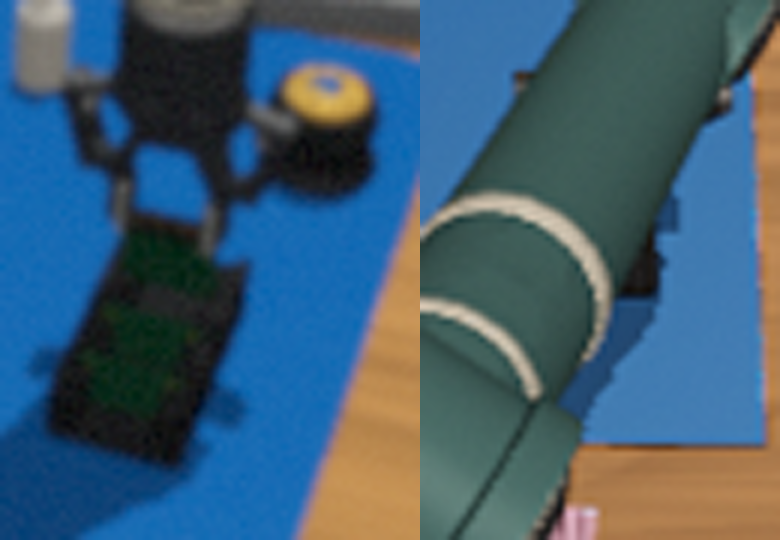

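```bash
python3 -m handwheel '[[0,0,0.004,0],[0,0,0.0035,0],[0,0,0,0]]';python3 -m handwheel '[[-0.004,0,-0.002,0],[-0.015,0,0,0],[-0.03,0,0,0],[-0.03,0,0,0],[-0.03,0,0,0],[0,0,0,0]]' - 40; python3 - <<'E'
from h import *
go([.498,-.3615,.0613])
snap('l'); cv2.imwrite('pics/l.png',np.hstack([zoom('l','side',350,150,70,90,6),zoom('l','top',345,180,60,90,6)]))
E
```

```text
clock: 16.1
ee_pos: [0.4706, -0.362, 0.0909]
ee_rot: [2.221, 0.002, -2.221]
ft_force: [3.6, 1.1, -0.7]
width: 0.0447
clock: 16.85
ee_pos: [0.4732, -0.3632, 0.203]
ee_rot: [2.223, -0.003, -2.216]
ft_force: [-0.1, -0.1, -0.2]
width: 0.0445
tool-frame shift [ 0.1418 -0.0021 -0.0243] y-yaw deg -89.94169883470708 pos [ 0.4732 -0.3632  0.203 ] clk 16.85
```

View pics/l.png

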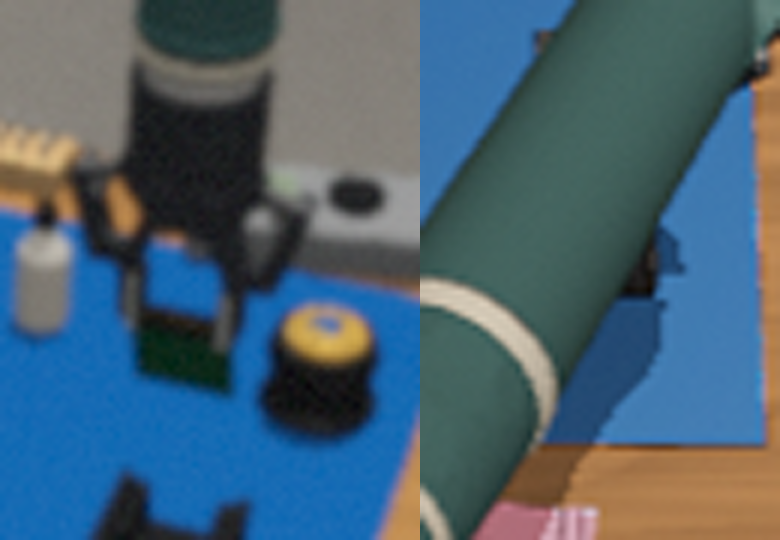

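```bash
python3 - <<'E'
from h import *
C=np.array([.473,-.3625,.2115])
for p in [(183,381),(183,378),(183,384)]:
    o,d=ray('side',un(p,6,350,150)); k=(-.3625-o[1])/d[1]; P=o+d*k; v=P-C
    print(P,np.linalg.norm(v),np.arctan2(v[0],-v[2]))
for t in (.3,.4,.5,.6):
    print(t,(proj('side',C+.066*np.array([np.sin(t),0,-np.cos(t)]))-[350,150]+.5)*6,(proj('side',C-.006*np.array([np.sin(t),0,-np.cos(t)]))-[350,150]+.5)*6)
E
```

```text
[ 0.5071 -0.3625  0.1418] 0.07762283628427248 0.4554382858439947
[ 0.5064 -0.3625  0.1446] 0.07476136847207722 0.4627046359524828
[ 0.5079 -0.3625  0.139 ] 0.08049710088714718 0.44866853864858236
0.3 [177.5396 386.89  ] [176.1325 312.4088]
0.4 [180.7184 377.7773] [175.8305 313.2577]
0.5 [183.8411 368.1376] [175.5326 314.1631]
0.6 [186.8808 358.0586] [175.2418 315.1157]
```

```bash
python3 -m handwheel '[[-0.017,0,0,-0.1],[-0.017,0,0,-0.16],[0,0,0,-0.16],[0,0,0,-0.16],[0,0,0,-0.16],[0,0,0,-0.143],[0,0,0,0]]' - 50;python3 -m handwheel '[[0,-0.008,-0.02,0],[0,-0.012,-0.035,0],[0,-0.012,-0.035,0],[0,-0.012,-0.035,0],[0,-0.012,-0.035,0],[0,-0.012,-0.035,0],[0,-0.008,-0.02,0],[0,0,0,0]]'; python3 - <<'E'
from h import *
go([.5636,-.135,.2375])
snap('m'); cv2.imwrite('pics/m.png',np.hstack([zoom('m','side',280,100,80,90,6),zoom('m','top',265,110,50,90,6)]))
E
```

```text
clock: 17.82
ee_pos: [0.4718, -0.3616, 0.2323]
ee_rot: [1.695, 0.804, -1.697]
ft_force: [0.2, -0.3, -0.9]
width: 0.044
clock: 18.82
ee_pos: [0.5505, -0.1437, 0.2337]
ee_rot: [1.692, 0.807, -1.691]
ft_force: [-0.1, -1.2, -1.1]
width: 0.0439
tool-frame shift [-0.0038  0.0047 -0.015 ] y-yaw deg -39.06689445757717 pos [ 0.5505 -0.1437  0.2337] clk 18.825
```

View pics/m.png

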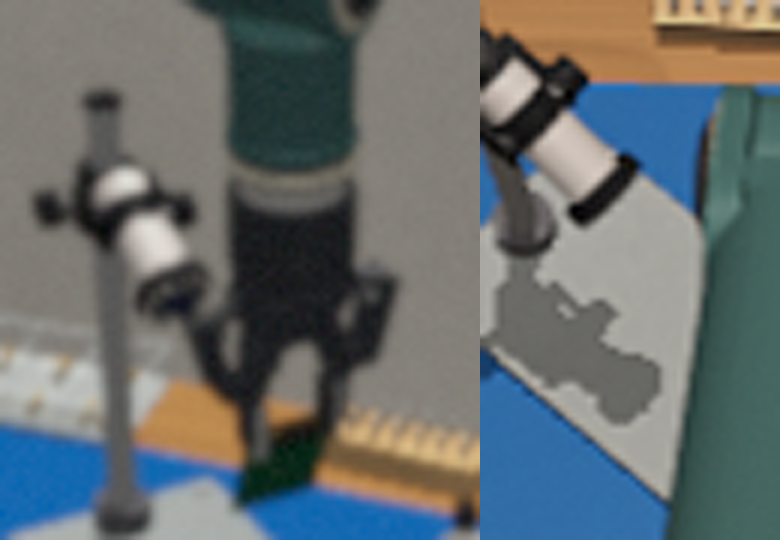

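```bash
python3 -m handwheel '[[-0.002,0.002,-0.012,0],[-0.002,0.003,-0.018,0],[0,0,-0.015,0],[0,0,-0.009,0],[0,0,0,0],[0,0,0,0]]' ; python3 - <<'E'
from h import *
go([.589,-.104,.2375])
snap('n'); cv2.imwrite('pics/n.png',np.hstack([zoom('n','side',285,105,50,75,8),zoom('n','top',260,110,45,75,8)]))
E
```

```text
clock: 19.68
ee_pos: [0.588, -0.1092, 0.2375]
ee_rot: [1.694, 0.802, -1.695]
ft_force: [0.6, 0.7, -0.2]
width: 0.044
tool-frame shift [ 0.     -0.0025 -0.0047] y-yaw deg -39.33242505524377 pos [ 0.588  -0.1092  0.2375] clk 19.675
```

View pics/n.png

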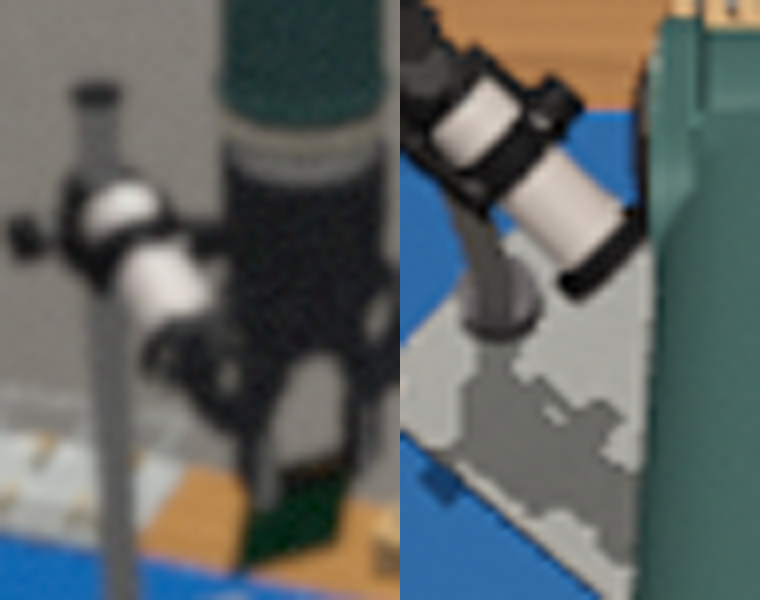

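```bash
python3 - <<'E'
from h import *
o=get_obs(); yaw=np.radians(50.6)
for t in (.35,.42,.5):
    ex=np.array([np.cos(yaw)*np.cos(t),np.sin(yaw)*np.cos(t),np.sin(t)]); ey=np.array([-np.sin(yaw),np.cos(yaw),0]); ez=np.cross(ex,ey)
    C=o['ee_pos']+np.array([0,0,.0085]); B=C-.036*ez
    f=lambda X:(proj('side',X)-[285,105]+.5)*8
    print(t,"B",B,"BL",f(B+.03*ey-.03*ez),"BR",f(B-.03*ey-.03*ez),"TL",f(B+.03*ey+.03*ez),"TR",f(B-.03*ey+.03*ez))
    L=np.array([.656,-.0225,.254]); Rl=np.stack([ex,ey,ez],1); print("card in lens",Rl.T@(B-L))
im=cv2.imread('pics/n_side.png'); hsv=cv2.cvtColor(im,cv2.COLOR_BGR2HSV)
m=cv2.inRange(hsv,(40,90,15),(80,255,90)); m[:160]=0; m[:, :305]=0; m[:,345:]=0; m[180:]=0
m=cv2.inRange(hsv,(40,90,10),(80,255,110)); k=np.zeros_like(m); k[160:182,308:335]=255; m&=k
ys,xs=np.nonzero(m); h=cv2.convexHull(np.stack([xs,ys],1)); print(len(xs),xs.mean(),ys.mean(),((h[:,0]-[285,105]+.5)*8).tolist())
E
```

```text
0.35 B [ 0.5958 -0.0999  0.2124] BL [226.9065 577.0038] BR [336.2983 544.1767] TL [244.2672 496.0941] TR [356.8556 463.412 ]
card in lens [-0.1064 -0.0026 -0.0055]
0.42 B [ 0.5973 -0.0981  0.2133] BL [222.7362 569.7475] BR [332.0468 537.0649] TL [243.8733 495.4224] TR [356.454 462.754]
card in lens [-0.104  -0.0026  0.0019]
0.5 B [ 0.5989 -0.0961  0.2146] BL [218.1183 561.0042] BR [327.3571 528.4858] TL [243.4365 494.6091] TR [356.0103 461.9564]
card in lens [-0.1006 -0.0026  0.0101]
71 321.4788732394366 169.50704225352112 [[340.0, 484.0], [332.0, 524.0], [316.0, 540.0], [268.0, 556.0], [252.0, 556.0], [252.0, 524.0], [292.0, 492.0], [340.0, 476.0]]
```

```bash
python3 - <<'E'
from h import *
yaw=np.radians(50.6)
im=cv2.imread('pics/side0.png'); x=cv2.resize(im[130:160,345-45:368-35],None,fx=16,fy=16,interpolation=cv2.INTER_CUBIC)
im2=cv2.imread('pics/top0.png'); y=cv2.resize(im2[125:155,272:300],None,fx=16,fy=16,interpolation=cv2.INTER_CUBIC)
cv2.imwrite('pics/ring.png',np.hstack([x[:, :400],y[:, :400]]))
a=np.linspace(0,2*np.pi,73)
for t in (.35,.42,.5):
    ex=np.array([np.cos(yaw)*np.cos(t),np.sin(yaw)*np.cos(t),np.sin(t)]); ey=np.array([-np.sin(yaw),np.cos(yaw),0]); ez=np.cross(ex,ey)
    L=np.array([.656,-.0225,.254])
    for n,off,w in(('side',(300,130),0),('top',(272,125),400)):
        p=np.array([(proj(n,L+.027*(np.cos(q)*ey+np.sin(q)*ez))-off+.5)*16 for q in a]); p[:,0]+=w
        c=(proj(n,L)-off+.5)*16; print(t,n,"c",c+[w,0],"x",p[:,0].min(),p[:,0].max(),"y",p[:,1].min(),p[:,1].max())
E
```

```text
0.35 side c [141.8391 314.6953] x 42.14532944969142 240.72060406377568 y 234.09191763115268 393.5935327711609
0.35 top c [635.2256 282.7219] x 554.3831531142787 716.3285261238916 y 195.17920717495508 370.2599100187995
0.42 side c [141.8391 314.6953] x 41.62388897767505 241.30242272787928 y 239.372081246961 388.3528208822954
0.42 top c [635.2256 282.7219] x 552.6754118348745 718.2847035205732 y 196.19224866345212 369.4907026081155
0.5 side c [141.8391 314.6953] x 40.99129055435424 242.0040022123294 y 245.81376489710738 382.1033407027221
0.5 top c [635.2256 282.7219] x 550.3011184847946 720.900958629516 y 196.8131175350045 369.063625921478
```

View pics/ring.png

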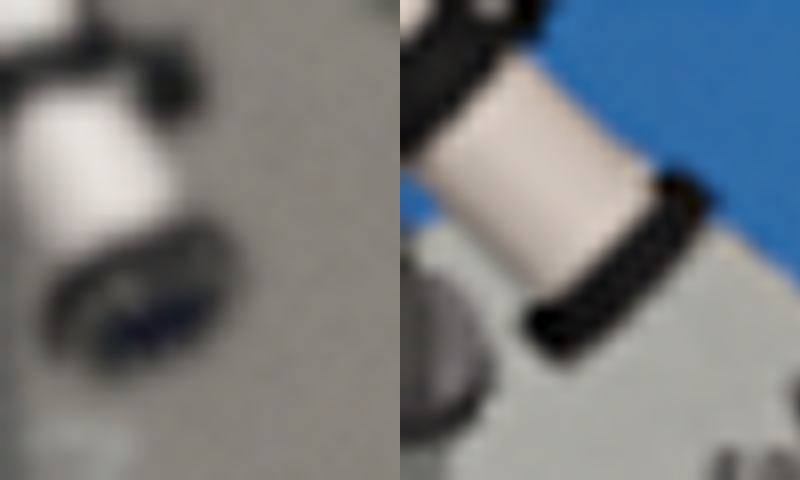

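```bash
python3 -m handwheel '[[0.0025,-0.002,-0.002,0],[0,-0.002,-0.002,0],[0,0,0,0],[0,0,0,0],[0,0,0,0],[0,0,0,0],[0,0,0,0]]' ; python3 - <<'E'
from h import *
yaw=np.radians(50.6)
o=get_obs(); print(o['joint_velocities'],o['width'],o['ee_pos'])
L=np.array([.656,-.0225,.254])
for tl in(.38,.45,.5):
  for tc in(.36,.42):
    fr=lambda t:np.stack([(ex:=np.array([np.cos(yaw)*np.cos(t),np.sin(yaw)*np.cos(t),np.sin(t)])),(ey:=np.array([-np.sin(yaw),np.cos(yaw),0])),np.cross(ex,ey)],1)
    B=o['ee_pos']+np.array([0,0,.0085])-.036*fr(tc)[:,2]; print(tl,tc,fr(tl).T@(B-L))
snap('p')
E
```

```text
clock: 20.65
ee_pos: [0.5877, -0.1032, 0.2353]
ee_rot: [1.694, 0.802, -1.694]
ft_force: [-0.6, 0.7, -0.9]
width: 0.0443
[ 0.0001  0.0003  0.      0.0001  0.0007 -0.0009 -0.0004] 0.04428929421505021 [ 0.5877 -0.1032  0.2353]
0.38 0.36 [-0.1027  0.0015 -0.0063]
0.38 0.42 [-0.1006  0.0015 -0.0063]
0.45 0.36 [-0.1029  0.0015  0.0009]
0.45 0.42 [-0.1007  0.0015  0.0008]
0.5 0.36 [-0.1027  0.0015  0.0061]
0.5 0.42 [-0.1006  0.0015  0.0058]
```

View pics/p_side.png

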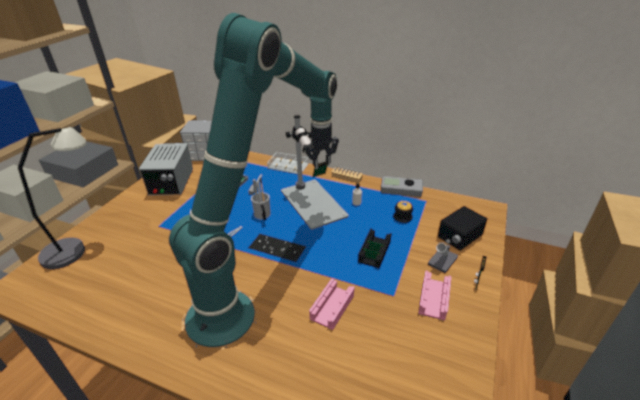

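View pics/p_top.png

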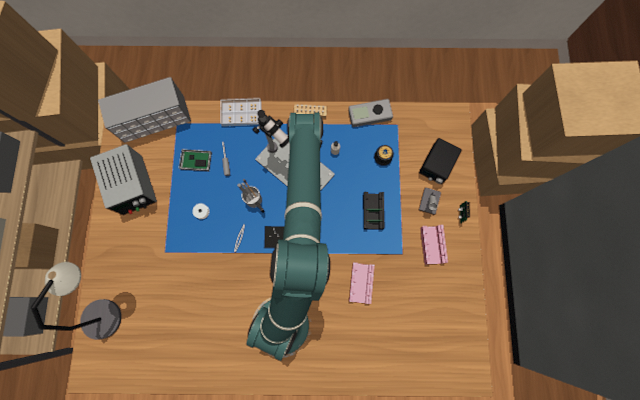

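```bash
python3 - <<'E'
from h import *
cv2.imwrite('pics/p.png',np.hstack([zoom('p','top',345,180,50,60,7),zoom('p','side',300,110,50,60,7)]))
E
```

```text
(no output)
```

View pics/p.png

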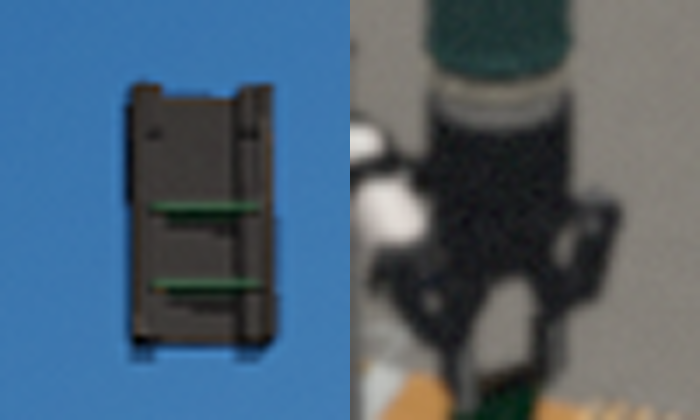

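```bash
python3 -c "
from plant import bot
print(bot.finish_job())"
```

```text
the job is handed in; nothing more can be done
None
```

I moved the pot to the mat, took the card out of the rack and handed the job in at about 20.8 s, with the card held in front of the camera. No verdict was reported.

- **Pot:** I lifted it by its handle and set it down on the blue mat left of the stand. The pictures show it upright and let go.
- **Card:** My first grip landed on the board's shoulders, so I opened, rose 8 mm and closed again on the connector across its 46 mm width. The moves cannot tilt the tool, so I levered the card against its slot edge until it leaned back to match the camera. I then drew it out and carried it to the lens.
- **Position:** My last estimate puts the board middle about 101–103 mm from the glass. It is about 2 mm to the side of the lens axis and within about 6 mm of it in height, and the arm was still. These figures use the tool position and the grip geometry rather than a fresh sighting of the card.
- **Tilt:** This is the least certain figure. I estimate the camera at 0.40–0.47 rad downward, with some early image fits disagreeing, and the card at 0.38–0.42 rad. The difference should be under about 0.1 rad.
- **Component side:** I did not see it directly. I inferred that it faces the lens because the side facing the robot was plain.
- **Surroundings:** The last pictures show both low cards still in the rack and nothing else on the bench visibly shifted. I did not measure the other items or the camera's aim against their start positions.

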